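Release and raise a tilting examination board

ROBOT

A 6-joint arm with a two-finger parallel gripper is mounted at the origin on a cart in front of the work surface, level with it; the furniture and walls round the work are solid. World frame = base frame: x ahead of the robot, y to its left, z up, the work surface at z = 0. Lengths are in m, angles in rad, forces in N, time in s.
With the tool pointing down it reaches from about 0.25 to 0.725 m from the base axis. Payload 4 kg.
Tool frame: the origin (TCP) lies at the very end of the fingers, on their centre line; the grasp point (between the pads) lies 19 mm behind it; y points along the fingers, z is the direction in which the jaws open and shut, and the axes are right-handed (so a half turn about y gives the same grasp; the last joint's range is limited). The gripper opens to 85 mm and grips with 20 to 120 N. Pads are 22 mm wide; open, the fingers measure 114 mm over their backs; the gripper's body (76 mm by 85 mm) begins 54 mm behind the grasp point. The pads swing forward as they close: fully open they stand 13 mm farther back than shut.
Start: joints at [-1.148, 0.241, 0.005, 1.335, 0, 1.571], TCP at [0.205, -0.456, 0.231] pointing down, gripper open.
Joint ranges: [-2.72, 2.72], [-1.05, 1.87], [-1.09, 1.28], [-1.99, 2.15], [-1.42, 1.44], [-3.14, 3.14]. Speed limits (rad/s): [2.79, 2.79, 3.14, 3.14, 3.14, 3.14].

INTERFACE

Orientations are given as a unit quaternion [x, y, z, w].
In Python, from workcell import bot gives the robot as it stands. The module is installed in compiled form; this text tells all that it offers.
- The arm moves only by the tool move_arm, never from a script. Its argument "increments" is a list of rows, each an object with "grip": the closure, from 0 (fully open) to 1 (shut); "linear": the shift along the tool's x, y, z scaled (see below), a list of three; "twist": the turn about the tool's y scaled (see below). A call has exactly 5 rows; each row shifts and turns the pose as measured when the row begins, along the tool's axes as they then stand; what a row does not reach is not made up. The controller multiplies each number of a shift by 0.2 m and each number of a turn by 2 rad. A row lasts 1/10 s, in which the tool goes at most 50 mm and 8.59 degrees, less where a joint would pass 70% of its speed; a pose out of reach is approached as far as the arm can. A call with a number of a shift or a turn outside -1 to 1 is refused whole. A call with a gripper value outside its range is refused whole. The fingers move at their own pace and stop on an object; the grip force is fixed at half the most. Time passes only in rows, so rows that do not move let the fingers close, or fill a call up. It gives the time, the measured TCP pose, the force and the opening at its end, in the units of the state.
- bot.get_obs(): the state, without advancing time (a new reading comes with each control period).
- bot.camera(name): name is "side" or "top" or "wrist"; returns (picture, depth): 420x560x3 uint8, blue, green, red; 420x560 float32, m along the optical axis (not along the pixel's ray), 0 where there is no reading.
- bot.camera_params(name): a dict with "camera_matrix" (3x3 intrinsics, pixels), "rvec" (rotation vector, rad) and "tvec" (3), from world to camera coordinates, as OpenCV has them; the wrist camera has in their place "T_tool_cam" (4x4, takes a point from camera to tool coordinates, whose origin is the TCP and whose axes are the tool frame's). Camera axes: x right, y down, z forward; pixel columns grow to the right and rows downward; lengths in m; the calibration is good to about 2 mm. A picture is of the moment at which its call begins: read the wrist's pose just before it. camera_params takes no time and is no camera call.
- bot.job_done(): hands the job in, once; it reports no verdict.
The state is a dict: "clock": time; "joint_pos": joint angles; "joint_vel": joint speeds; "tau": joint torques, N m; "eef_pos": TCP position; "tool_rot": TCP orientation; "ft_force": force on the tool from outside, world axes, zero at the start; "ft_torque": the same for the moment, N m; "grip_width": finger opening in m.
Only numpy, scipy, OpenCV 4.12 (cv2) and the standard library are available. Lean on these libraries where they do the work, as an engineer would, in place of code of your own. Each camera call takes 0.05 s, during which the arm holds its last target. There are 200 camera calls.

TASK

A glazed tile lies on a tilting examination board and is to be raised for viewing. With a fingertip push the board's orange safety catch across to its stop at the green dot, then press the two green release keys down together, one under each fingertip, and keep both down until the board has swung up by itself to its stop at full tilt; then let go of the keys and draw back. Only push and press: do not touch the board or the tile, do not pick anything up, and leave the pots, the loupe and the tape roll standing where they are.

Things in the scene. Friction and masses are not known exactly. Their poses are not given: they have to be found in the camera images.
- stand: Fixed grey metal stand, 305 x 300 mm, walls 74 mm high. Origin: centre, at table height; x away from the operator's side, y left, z up. At its near side a flat control ledge, 50 mm above the table, spans x = -165 to -77, y = -150 to 150 mm; on it the keys (x -125, y +28 and -28 mm) and to their right the catch tab (x -125, y -128 mm when locked). Behind it the board, hinged along x = -75, z = 80 mm.
- key_left_top (a point): Centre of the top face of the left release key: round, green, 26 mm in diameter, its top 12 mm above the ledge (62 mm above the table) when up. Its z axis points up, x and y as the stand's. The two keys stand 56 mm apart, centre to centre, along the stand's y.
- key_right_top (a point): The same for the right release key.
- key_left (a joint): How far the left key is down, in m: 0 up, 0.006 fully down. Sprung: 1.4 N starts it, 3.8 N holds it fully down (each key). Each key draws its own lock pin out of a toothed sector below the board; past 0.004 that pin is clear. One pin alone holds the board, so both keys must be down at once. While the catch is locked the keys go down no more than about 2 mm.
- key_right (a joint): The same for the right key.
- catch_tab (a point): Centre of the top of the safety catch's tab: an orange block with three black ribs on the ledge, 22 mm along the stand's x, 12 mm along its y, its top 18 mm above the ledge. It slides in a slot along the stand's y; its axes are the stand's.
- catch (a joint): Travel of the safety catch in m along the stand's +y, towards the keys: about 0 locked (beside the red dot, the outer end), 0.025 at its stop, free (beside the green dot). It slides with 2 N of friction and stays where it is left; the keys are free past 0.016.
- tilt (a joint): Tilt of the board in rad: 0 flat on the stand, 1.0 at its upper stop (57 degrees). Damped springs raise it by themselves while both keys are down, in about 6 s; if a key comes up early it stops at the next tooth (one each 0.2 rad). It is locked again when the keys come up. It turns about its edge next to the ledge, so it swings up and away from anything above the keys.
- board: White board, 210 x 262 x 12 mm, with a wooden lip and, fixed on it, a blue and white tile 150 mm square and two black clips. Origin on its hinge line, at mid width; x runs up the board to its far edge 212 mm away, z out of its face.
- sample_pot: Small white lidded pot, 27 mm wide and 33 mm high, loose on the left end of the ledge. Origin at the centre of its base. Bystander.
- loupe: Red folding loupe, 36 x 52 x 14 mm, lying loose on the table left of the stand. Origin at the centre of its underside. Bystander.
- tape: White roll of paper tape, 62 mm wide and 48 mm high, loose on the table right of the stand, beside the catch. Origin at the centre of its base. Bystander.
- pot_mid: White lidded pot, 36 mm wide and 42 mm high, loose on the table left of the stand. Origin at the centre of its base. Bystander.
- pot_tall: White lidded pot, 32 mm wide and 62 mm high, loose on the table left of the stand. Origin at the centre of its base. Bystander.

How it is judged:
On the way, in this order (a step that is already met when the one before it is completed fails the run):
1. the safety catch is pushed over to free while the board still lies flat (value of joint catch above 0.02 m and value of joint tilt below 0.1 rad), for 0.1 s.
2. both keys are down together while the board is still low (value of joint each of key_left, key_right above 0.003 m and value of joint tilt below 0.4 rad), for 0.2 s.
3. both keys are still held down when the board comes up to its stop (value of joint each of key_left, key_right above 0.003 m and value of joint tilt above 0.95 rad), for 0.1 s.
At the end, for the whole second after the job is handed in: The board stands at its upper stop (tilt over 0.95 rad of 1.0), the safety catch is at the free end (over 20 mm of 25), both keys are up again (less than 2 mm down), and the pots, loupe and tape roll stand upright within 20 mm of where they were (value of joint tilt above 0.95 rad and value of joint catch above 0.02 m and value of joint each of key_left, key_right below 0.002 m and distance of each of sample_pot, loupe, tape, pot_mid, pot_tall from where it was at the start of the episode below 0.02 m and angle between each of sample_pot, loupe, tape, pot_mid, pot_tall's own z axis and vertical below 0.2 rad); the robot touches nothing.
It fails at once if the robot touches the board, the tile or the clips (contact force between any of the fingers, the arm and board above 1 N).
It fails at once if a bystander is lifted, tipped over or shifted by more than 20 mm (distance of any of sample_pot, loupe, tape, pot_mid, pot_tall from where it was at the start of the episode above 0.02 m or angle between any of sample_pot, loupe, tape, pot_mid, pot_tall's own z axis and vertical above 0.5 rad).
It also fails if it takes over 48 s, if anything falls off the work surface, if the arm or the gripper's body presses on something with over 40 N, if the wrist force passes 120 N, or if a joint passes its speed limit or range.

## Working session

There is one attempt and no reset: what is moved stays moved. The work goes in short steps, Python scripts to look and compute and a tool call to move; the robot and the scene stay as the last step left them, time stands still between calls to the robot, and variables do not carry over. Pictures are saved under pics/ and viewed, about 8 in all and at most 12, crops included, and the job is handed in when it is done.

Besides the shell and the picture viewer there is one more tool, called in YAML: its name, and indented under it one key for each argument. move_arm: Moves the arm, as the interface text tells. Its arguments: {"type":"object","properties":{"increments":{"type":"array"}},"required":["increments"]}

```bash
mkdir -p pics
cat > h.py <<'E'
import numpy as np, cv2
from workcell import bot
from scipy.spatial.transform import Rotation as R
def w(name,px,z=None,d=None):
    """pixel -> world, on the plane z or at depth d"""
    p=bot.camera_params(name);K=p['camera_matrix'];Rm=cv2.Rodrigues(np.array(p['rvec'],float))[0];t=np.array(p['tvec']).ravel()
    r=Rm.T@np.linalg.inv(K)@np.array([px[0],px[1],1.]);c=-Rm.T@t
    return c+r*(d if d is not None else (z-c[2])/r[2])
E
python3 - <<'E'
from h import *
for n in('top','side'):
    im,d=bot.camera(n);cv2.imwrite(f'pics/{n}0.png',im);np.save(f'pics/{n}0.npy',d)
o=bot.get_obs();print(o); print(R.from_quat(o['tool_rot']).as_matrix().round(3)); print(bot.camera_params('wrist'))
E
```

```text
{'clock': 0.1, 'joint_pos': array([-1.14800662e+00,  2.41356604e-01,  3.85781834e-03,  1.33517435e+00,
       -4.91050679e-05,  1.57078708e+00]), 'joint_vel': array([ 0.00082924, -0.00167734,  0.00349132, -0.00045295, -0.00120572,
       -0.00061355]), 'tau': array([-3.78098403e-04, -3.73138404e+01,  2.53009719e+01,  1.08813579e-02,
       -6.78998276e-06,  9.79780481e-06]), 'eef_pos': array([ 0.20491129, -0.45547291,  0.23049206]), 'tool_rot': array([-0.14852725,  0.69201016, -0.69071988,  0.14821485]), 'ft_force': array([ 0.36658908, -0.20684393, -0.44422927]), 'ft_torque': array([-0.00624316,  0.01298671,  0.00699708]), 'grip_width': 0.08493601895800663}
[[-0.912 -0.001  0.41 ]
 [-0.41   0.002 -0.912]
 [ 0.    -1.    -0.002]]
{'camera_matrix': array([[298.17849648,   0.        , 279.91511902],
       [  0.        , 298.17849648, 205.96790753],
       [  0.        ,   0.        ,   1.        ]]), 'T_tool_cam': array([[-3.81134383e-04,  9.62081653e-01,  2.72761337e-01,
        -6.79585628e-02],
       [ 2.41131700e-04, -2.72761260e-01,  9.62081720e-01,
        -1.42338213e-01],
       [ 9.99999898e-01,  4.32453828e-04, -1.28029690e-04,
        -2.75194214e-04],
       [ 0.00000000e+00,  0.00000000e+00,  0.00000000e+00,
         1.00000000e+00]])}
```

View pics/top0.png

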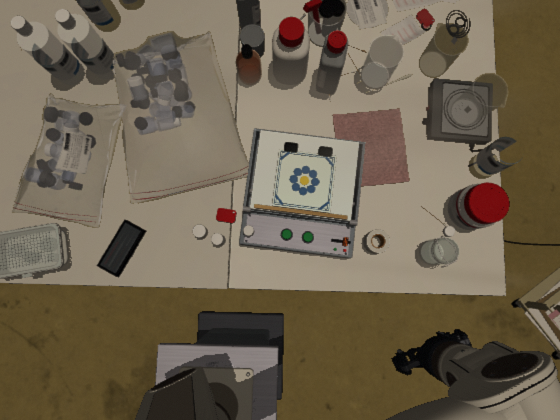

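View pics/side0.png

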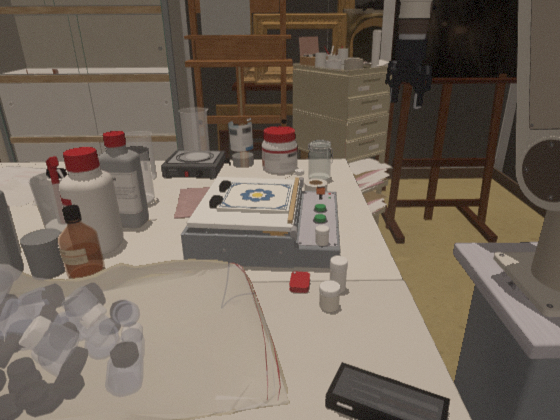

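The top view shows the stand at about (240–360, 130–258), the keys at (287,235) and (308,237), the catch near (345,241), and the tape at (377,240). The side view agrees. I'll enlarge the ledge next.

Run:
```python
from h import *
im=cv2.imread('pics/top0.png')[195:265,225:400]
cv2.imwrite('pics/c1.png',cv2.resize(im,None,fx=4.5,fy=4.5,interpolation=cv2.INTER_CUBIC))
for n,p,z in(('kl',(287,235),.062),('kr',(308,237),.062),('catch',(345,241),.068),('tape',(377,240),.048),('pot',(249,231),.083),('TL',(256,130),.074),('TR',(362,142),.074)):print(n,w('top',p,z).round(4))
print(bot.camera_params('top'))
```

```text
kl [ 0.4422 -0.1753  0.062 ]
kr [ 0.4385 -0.2299  0.062 ]
catch [ 0.4303 -0.3252  0.068 ]
tape [ 0.4366 -0.4124  0.048 ]
pot [ 0.4481 -0.0779  0.083 ]
TL [ 0.7188 -0.0856  0.074 ]
TR [ 0.6938 -0.368   0.074 ]
{'camera_matrix': array([[425.36436642,   0.        , 283.36529801],
       [  0.        , 425.36436642, 208.43645774],
       [  0.        ,   0.        ,   1.        ]]), 'rvec': array([ 2.17810625, -2.12043631,  0.15925874]), 'tvec': array([-0.17785361,  0.51063629,  1.10258878])}
```

View pics/c1.png

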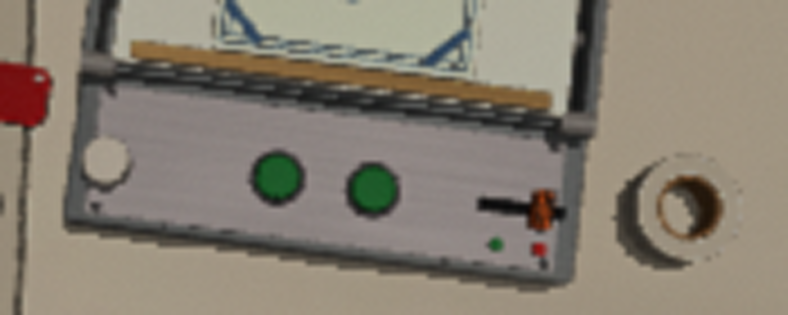

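move_arm:
  increments:
    - {"grip": 0.5, "linear": [0, 0, 0], "twist": 0.075}
    - {"grip": 0.5, "linear": [0, 0, 0], "twist": 0.075}
    - {"grip": 0.5, "linear": [0, 0, 0], "twist": 0.075}
    - {"grip": 0.5, "linear": [0, 0, 0], "twist": 0.03}
    - {"grip": 0.5, "linear": [0, 0, 0], "twist": 0}

```text
clock: 0.6
eef_pos: [0.2041, -0.4537, 0.2277]
tool_rot: [0.033, 0.709, -0.704, -0.036]
ft_force: [-0.2, -0.6, 0.1]
grip_width: 0.0428
```

```bash
cat >> h.py <<'E'
A=-0.078; KM=np.array([.4403,-.2026]); O=KM+.125*np.array([np.cos(A),np.sin(A)])
def st(p):
    """world xyz -> stand frame"""
    c,s=np.cos(A),np.sin(A); d=np.array(p[:2])-O; return np.array([c*d[0]+s*d[1],-s*d[0]+c*d[1],p[2]])
def state():
    o=bot.get_obs();M=R.from_quat(o['tool_rot']).as_matrix()
    print('t',round(o['clock'],2),'pos',o['eef_pos'].round(4),'stand mm',(1e3*st(o['eef_pos'])).round(1),'zang',np.arctan2(-M[1,2],-M[0,2]).round(4),'tilt',M[2].round(3),'F',o['ft_force'].round(1),'w',round(o['grip_width'],4)); return o,M
E
python3 - <<'E'
from h import *
for n,p,z in(('kl',(286.6,234.6),.062),('kr',(307.9,237),.062),('catch',(345.4,241.7),.068)):print(n,(st(w('top',p,z))*1e3).round(1))
state(); print(np.pi/2+A)
E
```

```text
kl [-124.3   28.5   62. ]
kr [-124.7  -27.1   62. ]
catch [-127.1 -124.2   68. ]
t 0.6 pos [ 0.2041 -0.4537  0.2277] stand mm [-340.9 -268.7  227.7] zang 1.4733 tilt [ 0.004 -1.    -0.007] F [-0.2 -0.6  0.1] w 0.0428
1.4927963267948965
```

move_arm:
  increments:
    - {"grip": 0.5, "linear": [-0.18, 0.05, -0.123], "twist": -0.01}
    - {"grip": 0.5, "linear": [-0.18, 0.08, -0.123], "twist": 0}
    - {"grip": 0.5, "linear": [-0.18, 0.08, -0.123], "twist": 0}
    - {"grip": 0.5, "linear": [-0.18, 0.08, -0.123], "twist": 0}
    - {"grip": 0.5, "linear": [-0.18, 0.08, -0.123], "twist": 0}

```text
clock: 1.1
eef_pos: [0.3953, -0.3475, 0.1529]
tool_rot: [0.029, 0.707, -0.706, -0.03]
ft_force: [-0.0, -1.1, -0.0]
grip_width: 0.043
```

Run:
```python
from h import *
state()
```

```text
t 1.1 pos [ 0.3953 -0.3475  0.1529] stand mm [-158.6 -148.   152.9] zang 1.4878 tilt [ 0.002 -1.    -0.001] F [-0.  -1.1 -0. ] w 0.043
```

move_arm:
  increments:
    - {"grip": 0.5, "linear": [-0.16, 0.04, -0.13], "twist": 0}
    - {"grip": 0.5, "linear": [0, 0, 0], "twist": 0}
    - {"grip": 0.5, "linear": [0, 0, 0], "twist": 0}
    - {"grip": 0.5, "linear": [0, 0, 0], "twist": 0}
    - {"grip": 0.5, "linear": [0, 0, 0], "twist": 0}

```text
clock: 1.6
eef_pos: [0.4322, -0.3189, 0.1405]
tool_rot: [0.022, 0.709, -0.705, -0.027]
ft_force: [0.3, -0.9, 0.4]
grip_width: 0.0429
```

```bash
cat >> h.py <<'E'
def ww(px,z,o):
    p=bot.camera_params('wrist');T=np.eye(4);T[:3,:3]=R.from_quat(o['tool_rot']).as_matrix();T[:3,3]=o['eef_pos'];T=T@p['T_tool_cam']
    r=T[:3,:3]@np.linalg.inv(p['camera_matrix'])@np.array([px[0],px[1],1.]);c=T[:3,3];return c+r*(z-c[2])/r[2]
E
python3 - <<'E'
from h import *
state();im,d=bot.camera('wrist');cv2.imwrite('pics/w1.png',im);np.save('pics/w1.npy',d)
E
```

```text
t 1.6 pos [ 0.4322 -0.3189  0.1405] stand mm [-124.  -116.6  140.5] zang 1.501 tilt [ 0.007 -1.    -0.006] F [ 0.3 -0.9  0.4] w 0.0429
```

View pics/w1.png

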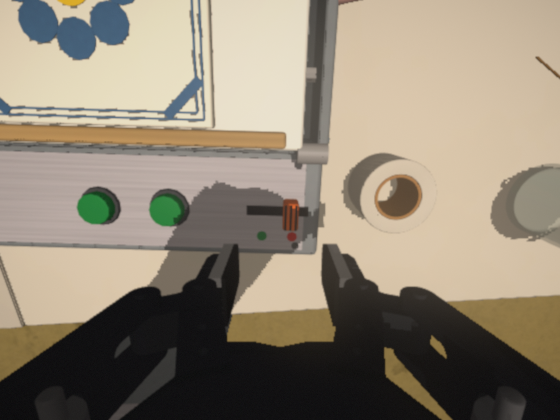

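The wrist view shows the keys at (96,208) and (167,210), the catch tab top at (291,214), the tape at (398,195), and the fingertips at about (230,250) and (332,250).

Run:
```python
from h import *
o,M=state();d=np.load('pics/w1.npy')
for n,p,z in(('kl',(96,207),.062),('kr',(167,210),.062),('catch',(291,214),.068),('tape',(398,195),.048)):
    q=ww(p,z,o);print(n,q.round(4),(st(q)*1e3).round(1))
p=bot.camera_params('wrist');K=np.linalg.inv(p['camera_matrix']);T=p['T_tool_cam']
for y in(248,254,262,275):
  for x in range(214,240,4):print((x,y),(1e3*(T@np.r_[d[y,x]*(K@[x,y,1]),1])[:3]).round(),end=' ')
  print()
```

```text
t 1.65 pos [ 0.4321 -0.3191  0.1406] stand mm [-124.1 -116.8  140.6] zang 1.5005 tilt [ 0.007 -1.    -0.006] F [-0.1 -0.3 -0.2] w 0.0427
kl [ 0.4458 -0.1773  0.062 ] [-121.5   25.7   62. ]
kr [ 0.4396 -0.2318  0.062 ] [-123.4  -29.1   62. ]
catch [ 0.4317 -0.3273  0.068 ] [-123.8 -125.    68. ]
tape [ 0.4355 -0.4148  0.048 ] [-113.2 -211.9   48. ]
(214, 248) [ 35.  92. -56.] (218, 248) [ 35.  91. -52.] (222, 248) [-10. -12. -27.] (226, 248) [-10. -11. -25.] (230, 248) [-10. -11. -24.] (234, 248) [-10. -11. -22.] (238, 248) [ 35.  91. -35.] 
(214, 254) [ -6. -10. -32.] (218, 254) [-10. -18. -28.] (222, 254) [-10. -18. -26.] (226, 254) [-10. -18. -24.] (230, 254) [-11. -19. -22.] (234, 254) [ -8. -14. -21.] (238, 254) [ 64. 141. -43.] 
(214, 262) [ -6. -18. -30.] (218, 262) [-10. -27. -26.] (222, 262) [-10. -26. -25.] (226, 262) [-10. -26. -23.] (230, 262) [ -9. -24. -22.] (234, 262) [ -5. -16. -21.] (238, 262) [  2.  -3. -21.] 
(214, 275) [-10. -37. -26.] (218, 275) [-10. -37. -24.] (222, 275) [-10. -37. -22.] (226, 275) [ -9. -36. -21.] (230, 275) [ -4. -27. -21.] (234, 275) [  1. -17. -21.] (238, 275) [  7.  -6. -21.]
```

move_arm:
  increments:
    - {"grip": 0.5, "linear": [0, 0.12, 0.01], "twist": 0.004}
    - {"grip": 0.5, "linear": [0, 0.12, 0], "twist": 0}
    - {"grip": 0.5, "linear": [0, 0.1, 0], "twist": 0}
    - {"grip": 0.5, "linear": [0, 0, 0], "twist": 0}
    - {"grip": 0.5, "linear": [0, 0, 0], "twist": 0}

```text
clock: 2.15
eef_pos: [0.4295, -0.3268, 0.0749]
tool_rot: [0.031, 0.707, -0.706, -0.031]
ft_force: [-0.7, -0.5, 0.1]
grip_width: 0.0426
```

Run:
```python
from h import *
state()
```

```text
t 2.15 pos [ 0.4295 -0.3268  0.0749] stand mm [-126.1 -124.6   74.9] zang 1.4832 tilt [ 0.001 -1.    -0.001] F [-0.7 -0.5  0.1] w 0.0426
```

move_arm:
  increments:
    - {"grip": 0.5, "linear": [0, 0.06, -0.01], "twist": -0.003}
    - {"grip": 0.5, "linear": [0, 0.05, 0], "twist": 0}
    - {"grip": 0.5, "linear": [0, 0, 0], "twist": 0}
    - {"grip": 0.5, "linear": [0, 0, 0], "twist": 0}
    - {"grip": 0.5, "linear": [0, 0, 0], "twist": 0}

```text
clock: 2.65
eef_pos: [0.431, -0.3267, 0.0545]
tool_rot: [-0.031, -0.706, 0.707, 0.028]
ft_force: [-0.3, 0.2, -0.2]
grip_width: 0.043
```

Run:
```python
from h import *
state();im,d=bot.camera('wrist');cv2.imwrite('pics/w2.png',im)
```

```text
t 2.65 pos [ 0.431  -0.3267  0.0545] stand mm [-124.6 -124.4   54.5] zang 1.4884 tilt [-0.004 -1.     0.002] F [-0.3  0.2 -0.2] w 0.043
```

View pics/w2.png

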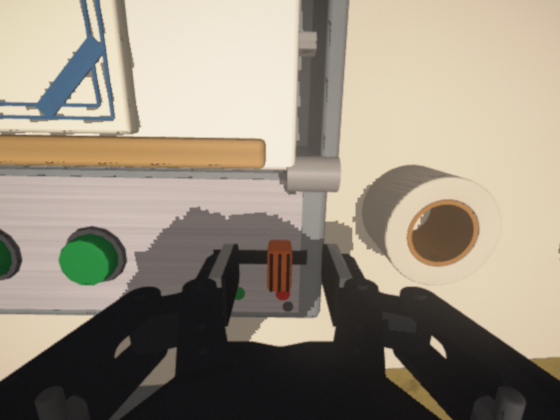

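The tab at (280,265) stands between the two fingertips, and the right finger is outboard of it at (335,265). I can push it left now.

move_arm:
  increments:
    - {"grip": 0.5, "linear": [0, 0, -0.05], "twist": 0}
    - {"grip": 0.5, "linear": [0, 0, -0.05], "twist": 0}
    - {"grip": 0.5, "linear": [0, 0, -0.05], "twist": 0}
    - {"grip": 0.5, "linear": [0, 0, -0.04], "twist": 0}
    - {"grip": 0.5, "linear": [0, 0, 0], "twist": 0}

```text
clock: 3.2
eef_pos: [0.4351, -0.2883, 0.0554]
tool_rot: [-0.031, -0.703, 0.71, 0.027]
ft_force: [-1.2, -5.6, -3.4]
grip_width: 0.0428
```

Run:
```python
from h import *
state()
```

```text
t 3.2 pos [ 0.4351 -0.2883  0.0554] stand mm [-123.5  -85.8   55.4] zang 1.4874 tilt [-0.006 -1.     0.01 ] F [-1.2 -5.6 -3.4] w 0.0428
```

move_arm:
  increments:
    - {"grip": 0.5, "linear": [0, 0, -0.02], "twist": 0}
    - {"grip": 0.5, "linear": [0, 0, -0.02], "twist": 0}
    - {"grip": 0.5, "linear": [0, 0, 0.015], "twist": 0}
    - {"grip": 0.5, "linear": [0, 0, 0.015], "twist": 0}
    - {"grip": 0.5, "linear": [0, -0.02, 0], "twist": 0}

```text
clock: 3.7
eef_pos: [0.4342, -0.2921, 0.0591]
tool_rot: [-0.031, -0.696, 0.716, 0.03]
ft_force: [-0.3, 0.8, 0.0]
grip_width: 0.0427
```

Run:
```python
from h import *
state();im,d=bot.camera('wrist');cv2.imwrite('pics/w3.png',im)
```

```text
t 3.7 pos [ 0.4342 -0.2921  0.0591] stand mm [-124.1  -89.7   59.1] zang 1.4844 tilt [-0.003 -1.     0.028] F [-0.3  0.8  0. ] w 0.0427
```

View pics/w3.png

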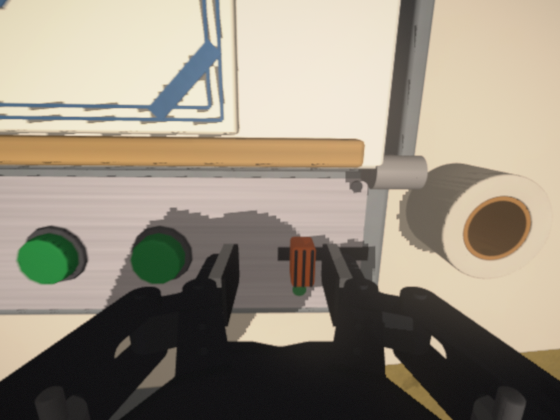

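The tab now sits at the green dot (300,290), so the catch is free. Next I'll lift and shift over to the keys.

move_arm:
  increments:
    - {"grip": 0.46, "linear": [0, -0.12, 0], "twist": 0}
    - {"grip": 0.46, "linear": [0, -0.1, 0], "twist": 0}
    - {"grip": 0.46, "linear": [0, 0, -0.15], "twist": 0}
    - {"grip": 0.46, "linear": [0, 0, -0.15], "twist": 0}
    - {"grip": 0.46, "linear": [0, 0, -0.12], "twist": 0}

```text
clock: 4.25
eef_pos: [0.4432, -0.2051, 0.1055]
tool_rot: [-0.034, -0.697, 0.716, 0.029]
ft_force: [0.5, -0.2, 0.1]
grip_width: 0.0463
```

Run:
```python
from h import *
state()
```

```text
t 4.25 pos [ 0.4432 -0.2051  0.1055] stand mm [-121.9   -2.2  105.5] zang 1.4811 tilt [-0.008 -1.     0.026] F [ 0.5 -0.2  0.1] w 0.0463
```

move_arm:
  increments:
    - {"grip": 0.46, "linear": [0.01, 0.05, -0.01], "twist": -0.005}
    - {"grip": 0.46, "linear": [0, 0, 0], "twist": 0}
    - {"grip": 0.46, "linear": [0, 0, 0], "twist": 0}
    - {"grip": 0.46, "linear": [0, 0, 0], "twist": 0}
    - {"grip": 0.46, "linear": [0, 0, 0], "twist": 0}

```text
clock: 4.75
eef_pos: [0.4416, -0.2011, 0.0958]
tool_rot: [-0.029, -0.698, 0.716, 0.024]
ft_force: [-1.2, 0.5, -0.2]
grip_width: 0.046
```

Run:
```python
from h import *
o,M=state();im,d=bot.camera('wrist');cv2.imwrite('pics/w4.png',im)
```

```text
t 4.75 pos [ 0.4416 -0.2011  0.0958] stand mm [-123.8    1.6   95.8] zang 1.4956 tilt [-0.009 -1.     0.025] F [-1.2  0.5 -0.2] w 0.046
```

View pics/w4.png

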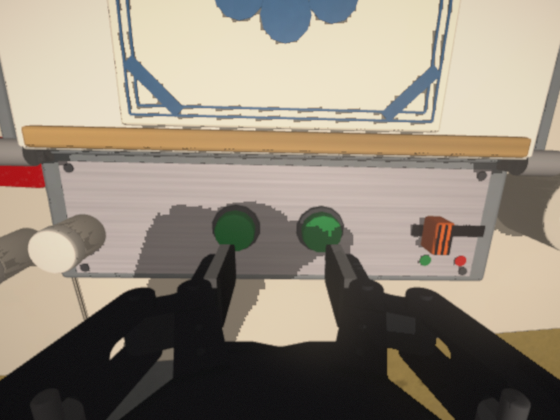

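The fingertips are above the keys at (236,227) and (321,229). The catch top is at (442,236) with the green dot at (425,260), so I'll check its position numerically.

Run:
```python
from h import *
o,M=state()
for n,p,z in(('kl',(236,227),.062),('kr',(321,229),.062),('catch',(443,236),.068),('green',(425,260),.05),('red',(460,260),.05)):
    q=ww(p,z,o);print(n,(st(q)*1e3).round(1), 'tool',(1e3*M.T@(q-o['eef_pos'])).round(1))
```

```text
t 4.8 pos [ 0.4416 -0.2012  0.0958] stand mm [-123.8    1.5   95.8] zang 1.4954 tilt [-0.009 -1.     0.025] F [-0.   0.3 -0.2] w 0.0463
kl [-119.1   27.8   62. ] tool [ -4.5  33.1 -27.1]
kr [-120.7  -25.5   62. ] tool [-2.7 34.4 26.2]
catch [-123.6 -100.6   68. ] tool [  0.3  30.3 101.3]
green [-148.5 -101.6   50. ] tool [ 25.3  48.1 101.8]
red [-148.7 -126.5   50. ] tool [ 25.6  48.8 126.8]
```

move_arm:
  increments:
    - {"grip": 0.46, "linear": [-0.005, 0.07, 0], "twist": 0}
    - {"grip": 0.46, "linear": [-0.005, 0.07, 0], "twist": 0}
    - {"grip": 0.46, "linear": [0, 0.03, 0], "twist": 0}
    - {"grip": 0.46, "linear": [0, 0, 0], "twist": 0}
    - {"grip": 0.46, "linear": [0, 0, 0], "twist": 0}

```text
clock: 5.3
eef_pos: [0.4447, -0.2051, 0.0618]
tool_rot: [-0.032, -0.697, 0.716, 0.025]
ft_force: [0.5, -0.1, 0.0]
grip_width: 0.0463
```

Run:
```python
from h import *
state()
```

```text
t 5.3 pos [ 0.4447 -0.2051  0.0618] stand mm [-120.4   -2.1   61.8] zang 1.4913 tilt [-0.011 -1.     0.026] F [ 0.5 -0.1  0. ] w 0.0463
```

move_arm:
  increments:
    - {"grip": 0.46, "linear": [0, 0, -0.015], "twist": 0}
    - {"grip": 0.46, "linear": [0, 0.02, 0], "twist": 0}
    - {"grip": 0.46, "linear": [0, 0.02, 0], "twist": 0}
    - {"grip": 0.46, "linear": [0, 0.02, 0], "twist": 0}
    - {"grip": 0.46, "linear": [0, 0.02, 0], "twist": 0}

```text
clock: 5.8
eef_pos: [0.4461, -0.2023, 0.0536]
tool_rot: [-0.033, -0.697, 0.716, 0.022]
ft_force: [-14.9, 5.7, 45.4]
grip_width: 0.0461
```

Run:
```python
from h import *
state()
```

```text
t 5.8 pos [ 0.4461 -0.2023  0.0536] stand mm [-119.2    0.7   53.6] zang 1.4922 tilt [-0.016 -1.     0.027] F [-14.9   5.7  45.4] w 0.0461
```

move_arm:
  increments:
    - {"grip": 0.46, "linear": [0, 0.01, 0], "twist": 0}
    - {"grip": 0.46, "linear": [0, 0.01, 0], "twist": 0}
    - {"grip": 0.46, "linear": [0, 0.01, 0], "twist": 0}
    - {"grip": 0.46, "linear": [0, 0.01, 0], "twist": 0}
    - {"grip": 0.46, "linear": [0, 0.01, 0], "twist": 0}

```text
clock: 6.3
eef_pos: [0.4461, -0.2023, 0.0543]
tool_rot: [-0.035, -0.696, 0.717, 0.02]
ft_force: [-5.4, 1.9, 15.7]
grip_width: 0.0465
```

Run:
```python
from h import *
o,M=state();print((M.T@o['ft_torque']).round(2),(M.T@o['ft_force']).round(1))
a,_=bot.camera('side');b,_=bot.camera('wrist');state()
cv2.imwrite('pics/s5.png',np.hstack([cv2.resize(a[150:290,180:360],(513,400)),cv2.resize(b,(280,210),interpolation=cv2.INTER_AREA).repeat(1,0) if 0 else cv2.copyMakeBorder(cv2.resize(b,(280,210),interpolation=cv2.INTER_AREA),0,190,0,0,cv2.BORDER_CONSTANT)]))
```

```text
t 6.3 pos [ 0.4461 -0.2023  0.0543] stand mm [-119.2    0.7   54.3] zang 1.4938 tilt [-0.022 -0.999  0.03 ] F [-5.4  1.9 15.7] w 0.0465
[-0.59 -0.03 -1.21] [  5.1 -15.9  -1.1]
t 6.4 pos [ 0.4461 -0.2023  0.0543] stand mm [-119.2    0.7   54.3] zang 1.4937 tilt [-0.022 -0.999  0.03 ] F [-4.8  1.7 16.2] w 0.0462
```

View pics/s5.png

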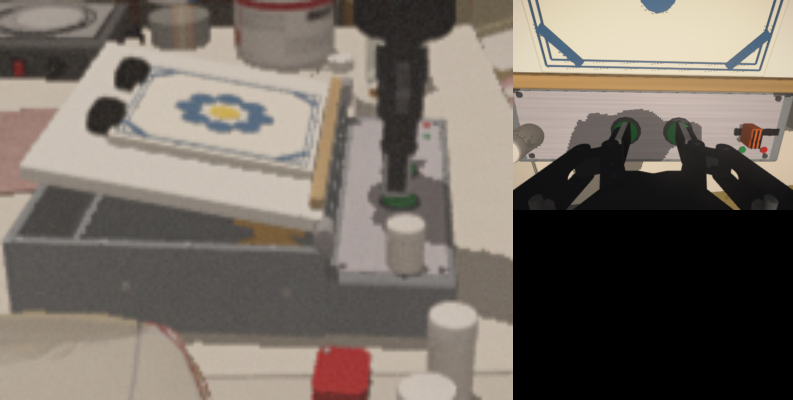

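The board is rising with both keys under the fingertips. I'll keep pressing gently.

move_arm:
  increments:
    - {"grip": 0.46, "linear": [0, 0.01, 0], "twist": 0}
    - {"grip": 0.46, "linear": [0, 0.01, 0], "twist": 0}
    - {"grip": 0.46, "linear": [0, 0.01, 0], "twist": 0}
    - {"grip": 0.46, "linear": [0, 0.01, 0], "twist": 0}
    - {"grip": 0.46, "linear": [0, 0.01, 0], "twist": 0}

```text
clock: 6.9
eef_pos: [0.4462, -0.2024, 0.0544]
tool_rot: [-0.036, -0.695, 0.718, 0.017]
ft_force: [-5.4, 1.8, 15.5]
grip_width: 0.0461
```

move_arm:
  increments:
    - {"grip": 0.46, "linear": [0, 0.01, 0], "twist": 0}
    - {"grip": 0.46, "linear": [0, 0.01, 0], "twist": 0}
    - {"grip": 0.46, "linear": [0, 0.01, 0], "twist": 0}
    - {"grip": 0.46, "linear": [0, 0.01, 0], "twist": 0}
    - {"grip": 0.46, "linear": [0, 0.01, 0], "twist": 0}

```text
clock: 7.4
eef_pos: [0.4462, -0.2024, 0.0544]
tool_rot: [-0.038, -0.694, 0.719, 0.015]
ft_force: [-6.3, 1.8, 15.4]
grip_width: 0.0461
```

Run:
```python
from h import *
state()
```

```text
t 7.4 pos [ 0.4462 -0.2024  0.0544] stand mm [-119.1    0.7   54.4] zang 1.4954 tilt [-0.033 -0.999  0.034] F [-6.3  1.8 15.4] w 0.0461
```

move_arm:
  increments:
    - {"grip": 0.46, "linear": [0, 0.009, 0], "twist": 0}
    - {"grip": 0.46, "linear": [0, 0.009, 0], "twist": 0}
    - {"grip": 0.46, "linear": [0, 0.009, 0], "twist": 0}
    - {"grip": 0.46, "linear": [0, 0.009, 0], "twist": 0}
    - {"grip": 0.46, "linear": [0, 0.009, 0], "twist": 0}

```text
clock: 7.9
eef_pos: [0.4462, -0.2024, 0.0545]
tool_rot: [-0.039, -0.693, 0.72, 0.013]
ft_force: [-5.9, 1.6, 14.4]
grip_width: 0.0464
```

move_arm:
  increments:
    - {"grip": 0.46, "linear": [0, 0.009, 0], "twist": 0}
    - {"grip": 0.46, "linear": [0, 0.009, 0], "twist": 0}
    - {"grip": 0.46, "linear": [0, 0.009, 0], "twist": 0}
    - {"grip": 0.46, "linear": [0, 0.009, 0], "twist": 0}
    - {"grip": 0.46, "linear": [0, 0.009, 0], "twist": 0}

```text
clock: 8.4
eef_pos: [0.4463, -0.2024, 0.0546]
tool_rot: [-0.04, -0.692, 0.72, 0.011]
ft_force: [-4.7, 1.4, 14.6]
grip_width: 0.0462
```

move_arm:
  increments:
    - {"grip": 0.46, "linear": [0, 0.009, 0], "twist": 0}
    - {"grip": 0.46, "linear": [0, 0.009, 0], "twist": 0}
    - {"grip": 0.46, "linear": [0, 0.009, 0], "twist": 0}
    - {"grip": 0.46, "linear": [0, 0.009, 0], "twist": 0}
    - {"grip": 0.46, "linear": [0, 0.009, 0], "twist": 0}

```text
clock: 8.9
eef_pos: [0.4463, -0.2024, 0.0547]
tool_rot: [-0.042, -0.691, 0.721, 0.009]
ft_force: [-5.8, 1.9, 14.0]
grip_width: 0.0466
```

Run:
```python
from h import *
state()
a,_=bot.camera('side');cv2.imwrite('pics/s6.png',cv2.resize(a[110:290,170:370],(600,540)))
```

```text
t 8.9 pos [ 0.4463 -0.2024  0.0547] stand mm [-119.     0.7   54.7] zang 1.4978 tilt [-0.048 -0.998  0.041] F [-5.8  1.9 14. ] w 0.0466
```

View pics/s6.png

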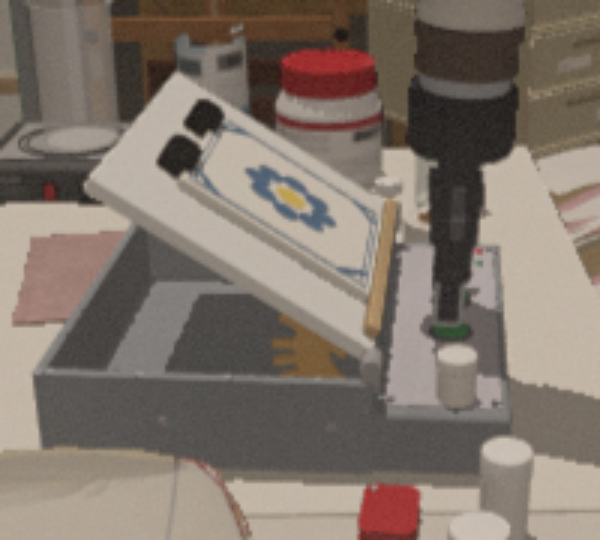

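The board is at roughly 0.6 rad and still rising, with plenty of room beside the gripper.

move_arm:
  increments:
    - {"grip": 0.46, "linear": [0, 0.009, 0], "twist": 0}
    - {"grip": 0.46, "linear": [0, 0.009, 0], "twist": 0}
    - {"grip": 0.46, "linear": [0, 0.009, 0], "twist": 0}
    - {"grip": 0.46, "linear": [0, 0.009, 0], "twist": 0}
    - {"grip": 0.46, "linear": [0, 0.009, 0], "twist": 0}

```text
clock: 9.45
eef_pos: [0.4463, -0.2024, 0.0548]
tool_rot: [-0.043, -0.691, 0.722, 0.007]
ft_force: [-4.8, 2.1, 14.3]
grip_width: 0.0462
```

move_arm:
  increments:
    - {"grip": 0.46, "linear": [0, 0.009, 0], "twist": 0}
    - {"grip": 0.46, "linear": [0, 0.009, 0], "twist": 0}
    - {"grip": 0.46, "linear": [0, 0.009, 0], "twist": 0}
    - {"grip": 0.46, "linear": [0, 0.009, 0], "twist": 0}
    - {"grip": 0.46, "linear": [0, 0.009, 0], "twist": 0}

```text
clock: 9.95
eef_pos: [0.4464, -0.2024, 0.0548]
tool_rot: [-0.044, -0.69, 0.723, 0.005]
ft_force: [-5.6, 1.5, 15.0]
grip_width: 0.0464
```

move_arm:
  increments:
    - {"grip": 0.46, "linear": [0, 0.009, 0], "twist": 0}
    - {"grip": 0.46, "linear": [0, 0.009, 0], "twist": 0}
    - {"grip": 0.46, "linear": [0, 0.009, 0], "twist": 0}
    - {"grip": 0.46, "linear": [0, 0.009, 0], "twist": 0}
    - {"grip": 0.46, "linear": [0, 0.009, 0], "twist": 0}

```text
clock: 10.45
eef_pos: [0.4465, -0.2024, 0.0549]
tool_rot: [-0.046, -0.689, 0.723, 0.003]
ft_force: [-5.4, 1.8, 14.9]
grip_width: 0.0462
```

move_arm:
  increments:
    - {"grip": 0.46, "linear": [0, 0.009, 0], "twist": 0}
    - {"grip": 0.46, "linear": [0, 0.009, 0], "twist": 0}
    - {"grip": 0.46, "linear": [0, 0.009, 0], "twist": 0}
    - {"grip": 0.46, "linear": [0, 0.009, 0], "twist": 0}
    - {"grip": 0.46, "linear": [0, 0.009, 0], "twist": 0}

```text
clock: 10.95
eef_pos: [0.4465, -0.2024, 0.055]
tool_rot: [-0.047, -0.688, 0.724, 0.001]
ft_force: [-5.4, 1.4, 14.1]
grip_width: 0.0463
```

move_arm:
  increments:
    - {"grip": 0.46, "linear": [0, 0.009, 0], "twist": 0}
    - {"grip": 0.46, "linear": [0, 0.009, 0], "twist": 0}
    - {"grip": 0.46, "linear": [0, 0.009, 0], "twist": 0}
    - {"grip": 0.46, "linear": [0, 0.009, 0], "twist": 0}
    - {"grip": 0.46, "linear": [0, 0.009, 0], "twist": 0}

```text
clock: 11.45
eef_pos: [0.4465, -0.2024, 0.0551]
tool_rot: [-0.048, -0.687, 0.725, -0.001]
ft_force: [-5.4, 2.2, 15.3]
grip_width: 0.0464
```

Run:
```python
from h import *
state()
a,_=bot.camera('side');cv2.imwrite('pics/s7.png',a)
```

```text
t 11.45 pos [ 0.4465 -0.2024  0.0551] stand mm [-118.8    0.7   55.1] zang 1.5023 tilt [-0.071 -0.996  0.051] F [-5.4  2.2 15.3] w 0.0464
```

move_arm:
  increments:
    - {"grip": 0.46, "linear": [0, 0.009, 0], "twist": 0}
    - {"grip": 0.46, "linear": [0, 0.009, 0], "twist": 0}
    - {"grip": 0.46, "linear": [0, 0.009, 0], "twist": 0}
    - {"grip": 0.46, "linear": [0, 0.009, 0], "twist": 0}
    - {"grip": 0.46, "linear": [0, 0.009, 0], "twist": 0}

```text
clock: 12.0
eef_pos: [0.4466, -0.2024, 0.0551]
tool_rot: [-0.049, -0.686, 0.726, -0.003]
ft_force: [-5.2, 1.4, 14.4]
grip_width: 0.0464
```

move_arm:
  increments:
    - {"grip": 0.46, "linear": [0, 0.009, 0], "twist": 0}
    - {"grip": 0.46, "linear": [0, 0.009, 0], "twist": 0}
    - {"grip": 0.46, "linear": [0, 0.009, 0], "twist": 0}
    - {"grip": 0.46, "linear": [0, 0.009, 0], "twist": 0}
    - {"grip": 0.46, "linear": [0, 0.009, 0], "twist": 0}

```text
clock: 12.5
eef_pos: [0.4466, -0.2024, 0.0552]
tool_rot: [-0.05, -0.686, 0.726, -0.005]
ft_force: [-5.2, 2.3, 14.6]
grip_width: 0.046
```

Run:
```python
from h import *
state()
a,_=bot.camera('side');b=cv2.imread('pics/s7.png');print('change on board',np.abs(a.astype(int)-b)[110:250,170:305].mean(), np.abs(a.astype(int)-b)[300:,:150].mean())
cv2.imwrite('pics/s8.png',cv2.resize(a[90:290,170:370],(600,600)))
```

```text
t 12.5 pos [ 0.4466 -0.2024  0.0552] stand mm [-118.7    0.7   55.2] zang 1.5043 tilt [-0.08  -0.995  0.055] F [-5.2  2.3 14.6] w 0.046
change on board 5.1602116402116405 1.8854814814814815
```

View pics/s8.png

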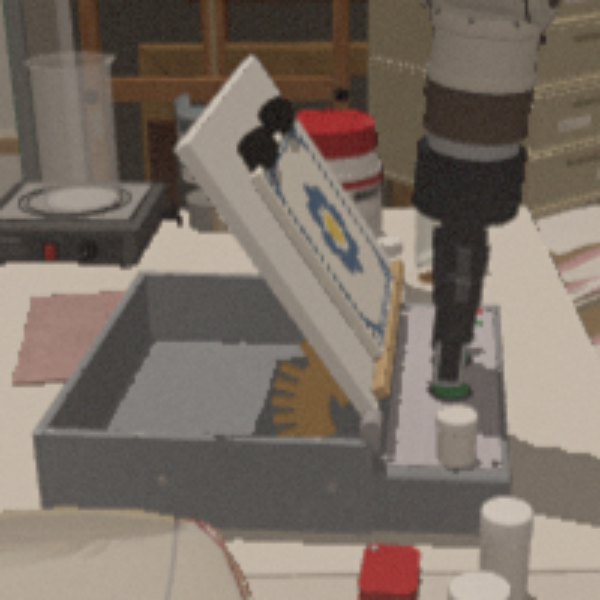

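The board is near full tilt but was still moving in the last second, so I'll hold longer and compare images.

move_arm:
  increments:
    - {"grip": 0.46, "linear": [0, 0.009, 0], "twist": 0}
    - {"grip": 0.46, "linear": [0, 0.009, 0], "twist": 0}
    - {"grip": 0.46, "linear": [0, 0.009, 0], "twist": 0}
    - {"grip": 0.46, "linear": [0, 0.009, 0], "twist": 0}
    - {"grip": 0.46, "linear": [0, 0.009, 0], "twist": 0}

```text
clock: 13.05
eef_pos: [0.4467, -0.2024, 0.0553]
tool_rot: [-0.052, -0.685, 0.727, -0.007]
ft_force: [-5.5, 1.8, 14.7]
grip_width: 0.0465
```

move_arm:
  increments:
    - {"grip": 0.46, "linear": [0, 0.009, 0], "twist": 0}
    - {"grip": 0.46, "linear": [0, 0.009, 0], "twist": 0}
    - {"grip": 0.46, "linear": [0, 0.009, 0], "twist": 0}
    - {"grip": 0.46, "linear": [0, 0.009, 0], "twist": 0}
    - {"grip": 0.46, "linear": [0, 0.009, 0], "twist": 0}

```text
clock: 13.55
eef_pos: [0.4467, -0.2024, 0.0554]
tool_rot: [-0.053, -0.684, 0.728, -0.009]
ft_force: [-5.5, 1.9, 14.8]
grip_width: 0.0462
```

Run:
```python
from h import *
state()
a,_=bot.camera('side');cv2.imwrite('pics/s9.png',a)
```

```text
t 13.55 pos [ 0.4467 -0.2024  0.0554] stand mm [-118.6    0.7   55.4] zang 1.5063 tilt [-0.089 -0.994  0.059] F [-5.5  1.9 14.8] w 0.0462
```

move_arm:
  increments:
    - {"grip": 0.46, "linear": [0, 0.009, 0], "twist": 0}
    - {"grip": 0.46, "linear": [0, 0.009, 0], "twist": 0}
    - {"grip": 0.46, "linear": [0, 0.009, 0], "twist": 0}
    - {"grip": 0.46, "linear": [0, 0.009, 0], "twist": 0}
    - {"grip": 0.46, "linear": [0, 0.009, 0], "twist": 0}

```text
clock: 14.1
eef_pos: [0.4467, -0.2024, 0.0554]
tool_rot: [-0.054, -0.683, 0.728, -0.011]
ft_force: [-5.9, 1.7, 15.2]
grip_width: 0.0462
```

move_arm:
  increments:
    - {"grip": 0.46, "linear": [0, 0.009, 0], "twist": 0}
    - {"grip": 0.46, "linear": [0, 0.009, 0], "twist": 0}
    - {"grip": 0.46, "linear": [0, 0.009, 0], "twist": 0}
    - {"grip": 0.46, "linear": [0, 0.009, 0], "twist": 0}
    - {"grip": 0.46, "linear": [0, 0.009, 0], "twist": 0}

```text
clock: 14.6
eef_pos: [0.4468, -0.2024, 0.0555]
tool_rot: [-0.055, -0.682, 0.729, -0.013]
ft_force: [-6.7, 2.3, 15.1]
grip_width: 0.0464
```

Run:
```python
from h import *
state()
a,_=bot.camera('side');b=cv2.imread('pics/s9.png');c=cv2.imread('pics/s7.png')
for q in(b,c):
  D=np.abs(a.astype(int)-q);print('change on board',D[95:250,170:305].mean(),D[95:250,170:305].max(),'ref',D[300:,:150].mean(),D[300:,:150].max())
# board plane tilt from top-view depth
t,d=bot.camera('top');P=[]
for y in range(150,210,3):
  for x in range(265,350,4):
    if d[y,x]>0:P.append(st(w('top',(x,y),d=d[y,x])))
P=np.array(P);P=P[(P[:,2]>.11)&(P[:,2]<.29)&(P[:,0]<.06)];print(len(P))
if len(P)>9:
  for _ in range(3):
    k=np.linalg.lstsq(np.c_[P[:,:2],np.ones(len(P))],P[:,2],rcond=None)[0];r=P[:,2]-np.c_[P[:,:2],np.ones(len(P))]@k;P=P[abs(r)<max(2*r.std(),.003)]
  print('tilt',np.arctan(k[0]),len(P),r.std())
```

```text
t 14.6 pos [ 0.4468 -0.2024  0.0555] stand mm [-118.5    0.7   55.5] zang 1.5084 tilt [-0.098 -0.993  0.063] F [-6.7  2.3 15.1] w 0.0464
change on board 2.3829390681003586 23 ref 1.879037037037037 12
change on board 4.995635205097571 160 ref 1.8874444444444445 12
404
tilt 0.9280446309859584 342 0.005873488978032937
```

The image is nearly still, and the depth fit gives 0.93 ± a few hundredths. To settle it I'll overlay the board outlines predicted for 0.8, 0.9 and 1.0 rad on the side image.

Run:
```python
from h import *
a,_=bot.camera('side');state();p=bot.camera_params('side')
f=4;x0,y0=215,85;im=cv2.resize(a[y0:y0+150,x0:x0+110],None,fx=f,fy=f,interpolation=cv2.INTER_CUBIC)
c,s=np.cos(A),np.sin(A)
for th,col in((.8,(0,0,255)),(.9,(0,200,255)),(1.,(0,255,0))):
  L=[]
  for u,v in((2,131),(212,131),(212,-131)):
    X=-.075+u/1e3*np.cos(th);Z=.08+u/1e3*np.sin(th);L.append([O[0]+c*X-s*v/1e3,O[1]+s*X+c*v/1e3,Z])
  q=cv2.projectPoints(np.array(L),p['rvec'],p['tvec'],p['camera_matrix'],None)[0][:,0];print(th,q.round(1).tolist())
  cv2.polylines(im,[(((q-[x0,y0])+.5)*f).astype(np.int32).reshape(-1,1,2)],False,col,1)
cv2.imwrite('pics/s10.png',im)
```

```text
t 14.75 pos [ 0.4468 -0.2023  0.0555] stand mm [-118.6    0.8   55.5] zang 1.5084 tilt [-0.098 -0.993  0.063] F [-6.   1.8 15.7] w 0.0463
0.8 [[295.6, 228.5], [214.8, 152.1], [238.7, 119.7]]
0.9 [[295.7, 228.4], [223.1, 144.6], [245.1, 113.8]]
1.0 [[295.8, 228.3], [232.2, 138.0], [252.2, 108.6]]
```

View pics/s10.png

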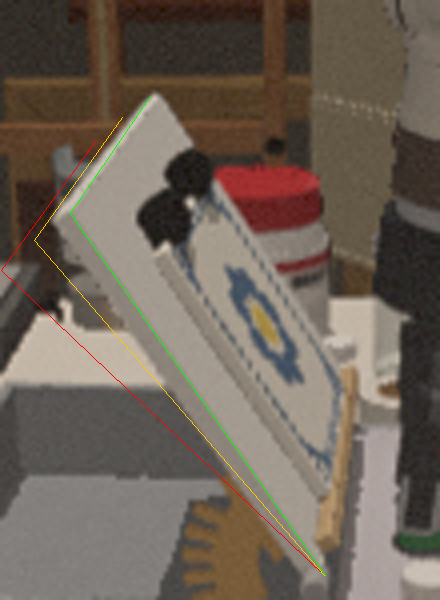

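The 1.0 rad outline (green) matches the board corner at (155,95), so it is at its stop. I'll release straight up and draw back.

move_arm:
  increments:
    - {"grip": 0.46, "linear": [0, -0.08, 0], "twist": 0}
    - {"grip": 0.46, "linear": [0, -0.12, 0], "twist": 0}
    - {"grip": 0.46, "linear": [0, -0.15, 0], "twist": 0}
    - {"grip": 0.46, "linear": [0.05, -0.15, 0], "twist": 0}
    - {"grip": 0.46, "linear": [0.15, -0.1, 0], "twist": 0}

```text
clock: 15.25
eef_pos: [0.3964, -0.1914, 0.174]
tool_rot: [-0.054, -0.682, 0.729, -0.014]
ft_force: [0.4, 0.7, 0.5]
grip_width: 0.0462
```

move_arm:
  increments:
    - {"grip": 0.46, "linear": [0.15, -0.1, 0], "twist": 0}
    - {"grip": 0.46, "linear": [0.15, -0.1, 0], "twist": 0}
    - {"grip": 0.46, "linear": [0.1, 0, 0], "twist": 0}
    - {"grip": 0.46, "linear": [0, 0, 0], "twist": 0}
    - {"grip": 0.46, "linear": [0, 0, 0], "twist": 0}

```text
clock: 15.75
eef_pos: [0.3101, -0.1843, 0.2112]
tool_rot: [-0.057, -0.68, 0.731, -0.017]
ft_force: [1.0, -0.3, 0.4]
grip_width: 0.0458
```

Run:
```python
from h import *
state();a,_=bot.camera('side');t,_=bot.camera('wrist')
cv2.imwrite('pics/s11.png',np.hstack([cv2.resize(a[90:310,190:360],(464,600)),cv2.copyMakeBorder(cv2.resize(t,(336,252)),0,348,0,0,cv2.BORDER_CONSTANT)]))
```

```text
t 15.75 pos [ 0.3101 -0.1843  0.2112] stand mm [-256.2    8.1  211.2] zang 1.5103 tilt [-0.107 -0.992  0.069] F [ 1.  -0.3  0.4] w 0.0458
```

View pics/s11.png

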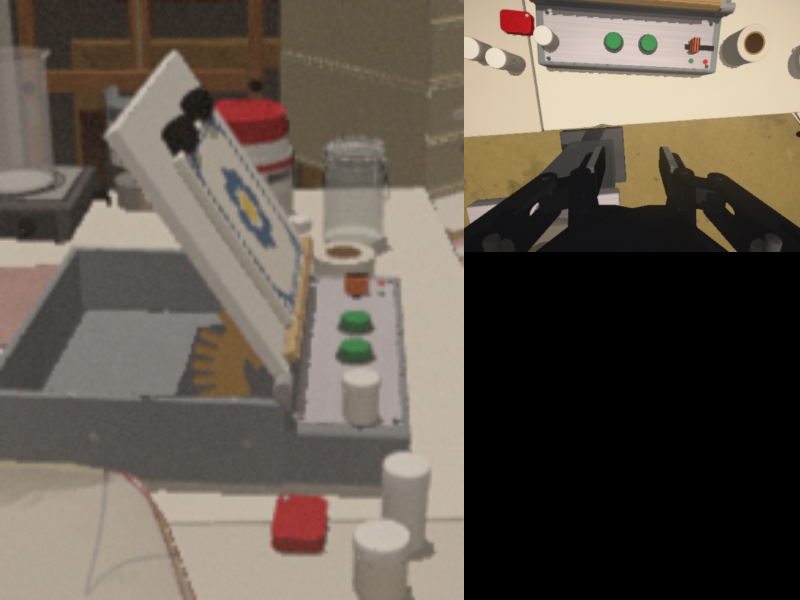

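The board is at full tilt, both keys are up, the catch is at the green dot, all bystanders are standing in place, and the gripper is clear.

```bash
python3 -c "
from workcell import bot
print(bot.job_done())"
```

```text
the job is handed in; nothing more can be done
None
```

I pushed the catch across to the green dot and held both keys down, about 9 s in all, until the board stopped at full tilt. I then released the keys, drew back and handed the job in at about 15.8 s. No verdict was reported.

**Last checks**
- **Catch:** its tab measured at y of about -101 mm, level with the green dot, so it had travelled about 24 mm.
- **Board:** the outline predicted for 1.0 rad matched it in the side view, and it had stopped moving apart from a slight image difference just above noise. It still stood there after release.
- **Keys and bystanders:** in the last picture both keys look up, and the pots, loupe and tape stand where they were. I judged these by eye, not by measuring.
- **Robot:** it is clear of everything, with about 1 N on the wrist.

**Disagreements**
- **Tilt:** a rough depth-based fit gave 0.93 rad instead of 1.0. It mixed points from the tile, lip and clips (about 6 mm scatter), so I trusted the outline.
- **Tool tilt:** the tool gradually tilted by about 0.1 rad while pressing, with no visible effect.
- **Press force:** it reached about 45 N for a moment when the keys bottomed, then settled at about 15 N.

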